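Set the round tubes on their base plates for tacking

ROBOT

A 6-joint arm with a two-finger parallel gripper is mounted at the origin on the work surface. World frame = base frame: x ahead of the robot, y to its left, z up, the work surface at z = 0. Lengths are in m, angles in degrees, forces in N, time in s.
With the tool pointing down it reaches from about 0.375 to 0.9 m from the base axis. Payload 3.1 kg.
Tool frame: the origin (TCP) lies at the very end of the fingers, on their centre line; the grasp point (between the pads) lies 19 mm behind it; z points along the fingers, y is the line along which they close (so a half turn about z gives the same grasp; the last joint's range is limited). The gripper opens to 87 mm and grips with 3 to 60 N. Pads are 19 mm wide; open, the fingers measure 117 mm over their backs; the gripper's body (75 mm by 190 mm) begins 51 mm behind the grasp point.
Start: joints at [57.095, 30.224, 82.088, -0, 67.689, -10.227], TCP at [0.241, 0.577, 0.223] pointing down, gripper open.
Joint ranges: [-176.69, 176.69], [-43.24, 126.21], [12.49, 139.97], [-82, 262], [0, 151.66], [-163.58, 163.58]. Speed limits (degrees/s): [159.86, 159.86, 180, 180, 180, 180].

INTERFACE

Orientations are given as a 3x3 rotation matrix whose columns are the frame's x, y, z axes.
In Python, from plant import get_state, capture, calibration, job_done gives the robot as it stands. The module is installed in compiled form; this text tells all that it offers.
- The arm moves only by the tool servo_tool, never from a script. Its argument "plan" is text: rows parted by semicolons, each of 7 numbers parted by spaces: the turn, a rotation vector about the world's x, y, z each as a share of 8 degrees, from -1 to 1, then the shift along the world's x, y, z each as a share of 40 mm, from -1 to 1, then the gripper's target within -1 to 1 (shut at 1, half-way at 0, fully open at -1). In form: ax ay az dx dy dz gripper; .... A call has 1 to 12 rows; each row shifts and turns the commanded pose from where the row before left it; what a row does not reach is not made up. A row lasts 1/10 s, in which the tool goes at most 50 mm and 8.59 degrees, less where a joint would pass 70% of its speed; a pose out of reach is approached as far as the arm can. A call with a number of a shift or a turn outside -1 to 1 is refused whole. A call with a gripper value outside its range is refused whole. The fingers move at their own pace and stop on an object; "grip_force" is the grip in N (left out, the last holds). Time passes only in rows, so rows that do not move let the fingers close. It gives the time, the measured TCP pose, the force, the opening and the grip force at its end, in the units of the state.
- get_state(): the state, without advancing time (a new reading comes with each control period).
- capture(name): name is "scene" or "top"; returns the picture (420x560x3 uint8, blue, green, red); there is no depth.
- calibration(name): a dict with "vertical_fov" (degrees; the focal length in pixels is half the picture's height over the tangent of half this angle, whatever the lens; pixels are square), "cx", "cy" (the principal point, pixels), "k1" (the pictures are not rectified: a ray, as slopes to the right and down, at radius r is drawn at 1 + k1 r^2 times it, then the intrinsics apply), "cam_to_world" (4x4, takes a point from camera to world coordinates). Camera axes: x right, y up, looking along -z (the intrinsics and any distortion apply to the point x, -y, -z); pixel columns grow to the right and rows downward; lengths in m; the calibration is good to about 2 mm. A picture is of the moment at which its call begins. calibration takes no time and is no camera call.
- job_done(): hands the job in; it is judged then, once.
The state is a dict: "clock": time; "joint_pos": joint angles; "qd": joint speeds; "joint_torque": joint torques, N m; "tool_pos": TCP position; "orientation": TCP orientation; "force": force on the tool from outside, world axes, zero at the start; "torque": the same for the moment, N m; "grip_width": finger opening in m; "grasp_force": force on a finger pad.
Only numpy, scipy, OpenCV 4.12 (cv2) and the standard library are available. Lean on these libraries where they do the work, as an engineer would, in place of code of your own. Each camera call takes 0.05 s, during which the arm holds its last target. There are 200 camera calls.

TASK

Get four pedestals ready for tack welding: stand each round tube upright in the middle of its own base plate, over the plate's centre hole, the largest tube on the largest plate, the second largest on the second largest, and so on down to the smallest tube on the smallest plate. Leave the two square tubes standing where they are, and let go of everything when done.

Things in the scene. Friction and masses are not known exactly. Their poses are not given: they have to be found in the camera images.
- tube_xl: The largest of four loose round steel tube stubs, standing upright on the table: outer diameter 60 mm, height 90 mm, wall 4 mm, open at both ends. Origin: centre of its lower end; z up along the tube.
- tube_l: The second largest of four loose round steel tube stubs, standing upright on the table: outer diameter 48 mm, height 75 mm, wall 4 mm, open at both ends. Origin: centre of its lower end; z up along the tube.
- tube_m: The third largest of four loose round steel tube stubs, standing upright on the table: outer diameter 38 mm, height 60 mm, wall 4 mm, open at both ends. Origin: centre of its lower end; z up along the tube.
- tube_s: The smallest of four loose round steel tube stubs, standing upright on the table: outer diameter 28 mm, height 45 mm, wall 4 mm, open at both ends. Origin: centre of its lower end; z up along the tube.
- plate_xl: The largest of four square steel base plates, lying flat, held fast to the table: 120 x 120 mm, 10 mm thick, with a round 34 mm hole through its centre (smaller than the bore of its tube) and four small dark bolt marks near the corners. Origin: centre of its underside, on the table; z up, x and y along its edges.
- plate_l: The second largest of four square steel base plates, lying flat, held fast to the table: 100 x 100 mm, 10 mm thick, with a round 26 mm hole through its centre (smaller than the bore of its tube) and four small dark bolt marks near the corners. Origin: centre of its underside, on the table; z up, x and y along its edges.
- plate_m: The third largest of four square steel base plates, lying flat, held fast to the table: 80 x 80 mm, 10 mm thick, with a round 20 mm hole through its centre (smaller than the bore of its tube) and four small dark bolt marks near the corners. Origin: centre of its underside, on the table; z up, x and y along its edges.
- plate_s: The smallest of four square steel base plates, lying flat, held fast to the table: 60 x 60 mm, 10 mm thick, with a round 12 mm hole through its centre (smaller than the bore of its tube) and four small dark bolt marks near the corners. Origin: centre of its underside, on the table; z up, x and y along its edges.
- square_a: Loose SQUARE steel tube stub, not part of the job, to be left alone, standing upright among the round ones: 48 x 48 mm outside, height 75 mm, wall 4 mm. Origin: centre of its lower end; z up.
- square_b: Loose SQUARE steel tube stub, not part of the job, to be left alone, standing upright among the round ones: 34 x 34 mm outside, height 55 mm, wall 4 mm. Origin: centre of its lower end; z up.
Mind the look-alikes: they are no part of the job. Leave any blue or purple look-alike of the plate_l alone. Leave any orange or red look-alike of the tube_s alone.

How it is judged:
By the outcome, as a careful person would: the job done as asked, in the order asked, and still so for the second after the job is handed in, with the robot touching nothing.
It also fails if it takes over 120 s, if anything falls off the work surface, if the arm or the gripper's body presses on something with over 40 N, if the wrist force passes 120 N, or if a joint passes its speed limit or range.

## Working session

There is one attempt and no reset: what is moved stays moved. The work goes in short steps, Python scripts to look and compute and a tool call to move; the robot and the scene stay as the last step left them, time stands still between calls to the robot, and variables do not carry over. Pictures are saved under pics/ and viewed, at most 14 in all, crops included, and the job is handed in when it is done.

Besides the shell and the picture viewer there is one more tool, called after "Request:" as name(argument=value, ...) on one line, values as JSON. servo_tool: Moves the arm, as the interface text tells. Its arguments: {"type":"object","properties":{"plan":{"type":"string"},"grip_force":{"type":"number"}},"required":["plan"]}

```bash
mkdir -p pics; python3 - <<'E'
from plant import *
import cv2
for n in("scene","top"):
    cv2.imwrite(f"pics/{n}0.png",capture(n)); print(calibration(n))
s=get_state(); print(s["clock"],s["tool_pos"],s["orientation"],s["grip_width"],s["force"])
E
```

```text
{'vertical_fov': 54.47976817095585, 'cx': 283.5253285980118, 'cy': 206.60837192242212, 'k1': -0.06396503272033045, 'cam_to_world': array([[-0.70519764, -0.56553291,  0.42763163,  0.96005198],
       [ 0.70900319, -0.56527504,  0.421638  ,  0.42286362],
       [ 0.00327932,  0.60053032,  0.79959526,  0.81370074],
       [ 0.        ,  0.        ,  0.        ,  1.        ]])}
{'vertical_fov': 54.5260857974841, 'cx': 284.3185305494214, 'cy': 210.29210754294294, 'k1': -0.06630847531292358, 'cam_to_world': array([[ 0.00471261,  0.99712024, -0.07569033,  0.484434  ],
       [-0.99956523,  0.00690017,  0.02866596,  0.02494405],
       [ 0.02910568,  0.07552233,  0.99671924,  0.99271702],
       [ 0.        ,  0.        ,  0.        ,  1.        ]])}
0.1 [0.24058357 0.57612861 0.22168777] [[-9.22687943e-01  3.85546254e-01 -1.02302212e-03]
 [ 3.85547482e-01  9.22686555e-01 -1.63120635e-03]
 [ 3.15023253e-04 -1.89951804e-03 -9.99998146e-01]] 0.0870390346956825 [-0.00802442  0.20689448  0.18316183]
```

View pics/scene0.png

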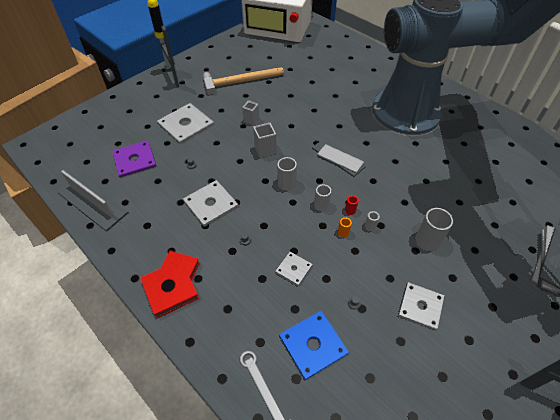

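View pics/top0.png

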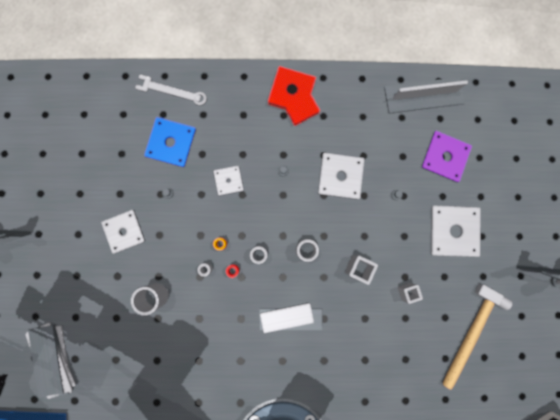

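```bash
python3 - <<'E'
import cv2,numpy as np
T=[(145,301),(308,250),(258,255),(204,270),(456,231),(342,176),(123,231),(229,180)]
S=[(435,229),(287,174),(323,197),(373,221),(185,122),(210,202),(422,305),(294,268)]
for n,L in(("top",T),("scene",S)):
    I=cv2.imread(f"pics/{n}0.png"); t=[]
    for u,v in L:
        c=cv2.resize(I[v-30:v+31,u-30:u+31],(200,200),interpolation=cv2.INTER_CUBIC)
        cv2.putText(c,f"{u-30},{v-30}",(2,12),0,.4,(0,255,255)); t.append(c)
    cv2.imwrite(f"pics/m_{n}.png",np.vstack([np.hstack(t[:4]),np.hstack(t[4:])]))
    g=cv2.cvtColor(I,cv2.COLOR_BGR2GRAY)
    for u,v in L: print(n,u,v,g[v,u-22:u+23:2].tolist())
E
```

```text
top 145 301 [122, 122, 122, 128, 189, 164, 98, 97, 96, 96, 96, 93, 81, 72, 71, 73, 124, 193, 116, 95, 94, 96, 107]
top 308 250 [115, 112, 112, 111, 110, 132, 187, 102, 84, 104, 108, 108, 103, 93, 99, 177, 176, 121, 123, 123, 123, 124, 124]
top 258 255 [125, 125, 124, 124, 115, 111, 118, 178, 159, 80, 75, 86, 98, 102, 155, 182, 121, 120, 126, 128, 127, 127, 128]
top 204 270 [123, 123, 122, 123, 123, 123, 120, 119, 180, 142, 94, 74, 86, 183, 145, 110, 116, 122, 124, 124, 117, 114, 120]
top 456 231 [211, 216, 216, 216, 215, 214, 214, 206, 153, 126, 126, 126, 125, 113, 140, 201, 210, 209, 209, 209, 209, 209, 204]
top 342 176 [160, 213, 219, 219, 219, 219, 218, 213, 169, 126, 124, 123, 119, 155, 210, 217, 217, 217, 217, 217, 212, 164, 125]
top 123 231 [124, 141, 200, 217, 218, 220, 220, 221, 208, 131, 105, 123, 139, 203, 225, 226, 225, 225, 225, 209, 130, 120, 125]
top 229 180 [127, 126, 125, 127, 175, 224, 227, 227, 226, 200, 130, 134, 199, 223, 225, 225, 222, 171, 126, 126, 126, 126, 126]
scene 435 229 [82, 84, 83, 66, 67, 71, 70, 70, 70, 72, 68, 65, 84, 145, 203, 207, 146, 78, 66, 52, 55, 56, 55]
scene 287 174 [91, 92, 92, 91, 88, 91, 81, 71, 73, 75, 76, 75, 73, 74, 77, 79, 89, 88, 87, 92, 90, 88, 88]
scene 323 197 [92, 91, 93, 94, 93, 93, 95, 68, 72, 69, 68, 74, 65, 70, 78, 92, 92, 90, 90, 93, 90, 91, 93]
scene 373 221 [122, 91, 90, 90, 91, 90, 84, 84, 68, 71, 65, 72, 73, 72, 99, 99, 95, 92, 95, 95, 92, 91, 95]
scene 185 122 [148, 186, 179, 177, 178, 176, 178, 184, 71, 75, 94, 92, 89, 90, 178, 184, 179, 180, 180, 181, 187, 122, 111]
scene 210 202 [189, 185, 183, 183, 182, 184, 182, 188, 161, 72, 91, 91, 92, 79, 187, 185, 186, 184, 183, 186, 192, 84, 60]
scene 422 305 [37, 219, 199, 197, 199, 199, 197, 199, 189, 79, 94, 96, 62, 53, 204, 200, 197, 193, 193, 194, 202, 118, 89]
scene 294 268 [95, 92, 76, 209, 209, 199, 200, 197, 191, 208, 69, 94, 33, 191, 197, 192, 191, 190, 200, 60, 79, 92, 93]
```

View pics/m_top.png

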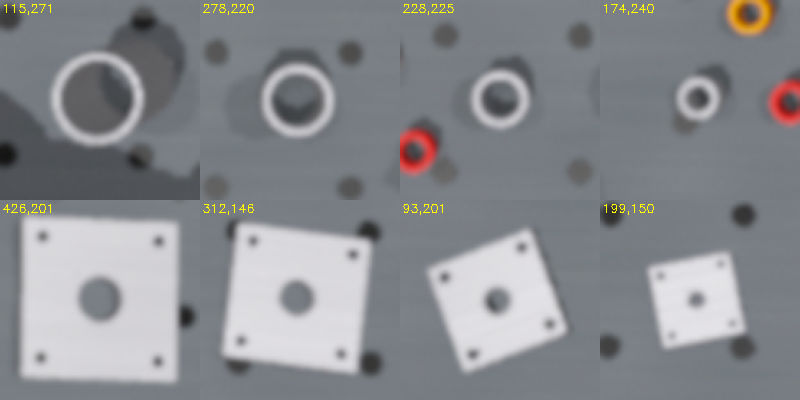

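View pics/m_scene.png

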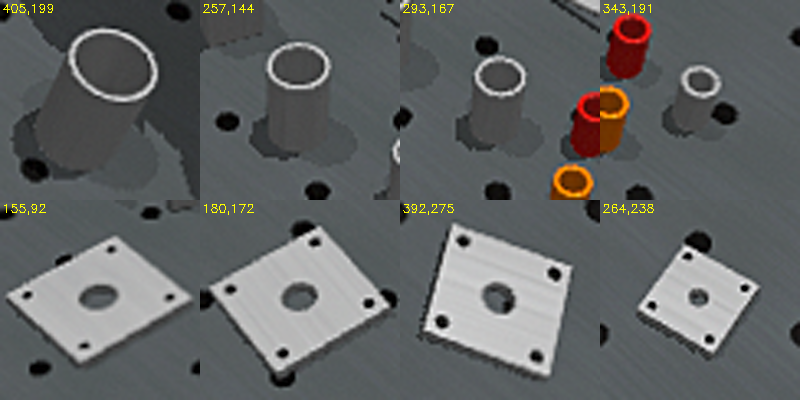

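The pictures show the four grey rings and four grey plates clearly, in both views at the crops' centres. They separate by brightness, so I segment and triangulate.

```bash
cat > h.py <<'E'
from plant import *
import cv2,numpy as np
def K(n):
    c=calibration(n); f=210/np.tan(np.radians(c["vertical_fov"]/2))
    return np.array([[f,0,c["cx"]],[0,f,c["cy"]],[0,0,1]]),np.array([c["k1"],0,0,0,0]),c["cam_to_world"]
def ray(n,p):
    k,d,M=K(n); x,y=cv2.undistortPoints(np.array([[p]],float),k,d)[0,0]
    return M[:3,3],M[:3,:3]@np.array([x,-y,-1])
def atz(n,p,z):
    o,r=ray(n,p); return o+r*(z-o[2])/r[2]
def tri(pt,ps):
    (a,u),(b,v)=ray("top",pt),ray("scene",ps)
    s,t=np.linalg.lstsq(np.c_[u,-v],b-a,rcond=None)[0]
    P,Q=a+s*u,b+t*v; return (P+Q)/2,np.linalg.norm(P-Q)
def blob(I,p,kind,R=40):
    """centre of the bright grey ring ('t': ellipse, offset-corrected by outer hull) or plate ('p': corners) near p"""
    S=4; u,v=p; x0,y0=max(u-R,0),max(v-R,0)
    c=cv2.resize(I[y0:v+R,x0:u+R],None,fx=S,fy=S,interpolation=cv2.INTER_CUBIC)
    h=c.astype(int); m=((h.min(2)>150)&(h.max(2)-h.min(2)<40)).astype(np.uint8)
    cs=cv2.findContours(m,cv2.RETR_EXTERNAL,cv2.CHAIN_APPROX_NONE)[0]
    q=((u-x0)*S,(v-y0)*S)
    cs=[k for k in cs if len(k)>60]
    k=cv2.convexHull(min(cs,key=lambda k:abs(cv2.pointPolygonTest(k,q,True)) if cv2.pointPolygonTest(k,q,True)<0 else 0))
    f=lambda w:(np.array(w)+.5)/S-.5+[x0,y0]
    if kind=='t':
        e=cv2.fitEllipse(k); return f(e[0]),np.array(e[1])/S
    a=cv2.approxPolyN(k,4)[0].astype(float) if hasattr(cv2,"approxPolyN") else cv2.approxPolyDP(k,15,True)[:,0].astype(float)
    A,B,C,D=a[:4]; s=np.linalg.solve(np.c_[C-A,B-D],B-A)
    return f(A+s[0]*(C-A)),f(a)
E
python3 - <<'E'
from h import *
T=[(145,301),(308,250),(258,255),(204,270),(456,231),(342,176),(123,231),(229,180)]
S=[(435,219),(287,164),(323,190),(373,216),(185,122),(210,202),(422,305),(294,268)]
N="xl l m s".split()
It,Is=cv2.imread("pics/top0.png"),cv2.imread("pics/scene0.png")
np.set_printoptions(precision=4,suppress=True)
for i in range(8):
    k='tp'[i//4]; z=[.09,.075,.06,.045,.01,.01,.01,.01][i]
    a,ea=blob(It,T[i],k); b,eb=blob(Is,S[i],k)
    P,g=tri(a,b); print(k,N[i%4],a,"tri",P,"gap %.4f"%g,"top@z",atz("top",a,z)[:2],"scene@z",atz("scene",b,z)[:2],end=" ")
    if k=='t': print("diam",ea*(atz("top",a,z)-atz("top",a+[1,0],z))[1])
    else:
        c=np.array([atz("top",p,z)[:2] for p in ea]); d=c-np.roll(c,1,0); print("sides",np.linalg.norm(d,axis=1),"ang",np.degrees(np.arctan2(d[:,1],d[:,0])))
E
```

```text
t xl [144.1332 300.6464] tri [0.3524 0.3054 0.0879] gap 0.0005 top@z [0.3525 0.305 ] scene@z [0.3543 0.3056] diam [0.0623 0.0626]
t l [307.4346 250.2744] tri [ 0.4648 -0.0545  0.0738] gap 0.0015 top@z [ 0.4643 -0.0539] scene@z [ 0.466  -0.0544] diam [0.05   0.0503]
t m [258.0426 254.9217] tri [0.4534 0.057  0.0588] gap 0.0013 top@z [0.453  0.0575] scene@z [0.4546 0.0571] diam [0.04   0.0404]
t s [203.4653 269.5788] tri [0.4182 0.1834 0.0437] gap 0.0006 top@z [0.4181 0.1834] scene@z [0.4194 0.1836] diam [0.0292 0.0307]
p xl [456.2399 230.8863] tri [ 0.5116 -0.4294  0.0095] gap 0.0017 top@z [ 0.511  -0.4285] scene@z [ 0.5123 -0.4298] sides [0.1243 0.1236 0.1233 0.1248] ang [-92.1325 177.7339  88.4156  -1.7692]
p l [341.2344 175.1945] tri [ 0.6467 -0.1429  0.0103] gap 0.0014 top@z [ 0.6463 -0.1424] scene@z [ 0.647  -0.1436] sides [0.1037 0.1044 0.1045 0.1042] ang [-97.1931 173.179   82.733   -7.2798]
p m [122.0474 231.1467] tri [0.5061 0.3876 0.0089] gap 0.0004 top@z [0.506  0.3874] scene@z [0.5069 0.3875] sides [0.0848 0.0843 0.0853 0.0846] ang [-158.1873  111.3181   22.0329  -69.0686]
p s [227.8286 179.8844] tri [0.6328 0.1336 0.0092] gap 0.0018 top@z [0.6321 0.1342] scene@z [0.6337 0.1332] sides [0.065  0.0647 0.0647 0.0638] ang [-168.447   101.8346   10.8037  -77.8445]
```

All eight points agree with the given heights and sizes. First move: above tube_xl.

Request:
servo_tool(plan="0 0 0 0.35 -0.846 0 -1; 0 0 0 0.35 -0.846 0 -1; 0 0 0 0.35 -0.846 0 -1; 0 0 0 0.35 -0.846 0 -1; 0 0 0 0.35 -0.846 0 -1; 0 0 0 0.35 -0.846 0 -1; 0 0 0 0.35 -0.846 -0.5 -1; 0 0 0 0.345 -0.846 -0.5 -1; 0 0 0 0 0 -0.5 -1; 0 0 0 0 0 0 -1; 0 0 0 0 0 0 -1", grip_force=40)

```text
clock: 1.2
tool_pos: [0.3526, 0.306, 0.1625]
orientation: [[-0.923, 0.386, -0.001], [0.386, 0.923, -0.0], [0.001, -0.001, -1.0]]
force: [-0.2, 0.5, -0.7]
grip_width: 0.0871
grasp_force: 0.0
```

Request:
servo_tool(plan="0 0 0 0 0 -0.5 -1; 0 0 0 0 0 -0.5 -1; 0 0 0 0 0 -0.5 -1; 0 0 0 0 -0.01 -0.5 -1; 0 0 0 0 0 -0.5 -1; 0 0 0 0 0 -0.3 -1; 0 0 0 0 0 0 1; 0 0 0 0 0 0 1; 0 0 0 0 0 0 1; 0 0 0 0 0 0 1; 0 0 0 0 0 0 1; 0 0 0 0 0 0 1")

```text
clock: 2.4
tool_pos: [0.3532, 0.3059, 0.0514]
orientation: [[-0.923, 0.385, 0.001], [0.385, 0.923, 0.001], [-0.001, 0.001, -1.0]]
force: [-0.0, 0.1, 6.9]
grip_width: 0.0599
grasp_force: 40.0
```

Request:
servo_tool(plan="0 0 0 0 0 0.25 1; 0 0 0 0 0 0.5 1; 0 0 0 0 0 0.5 1; 0 0 0 0 0 0.5 1; 0 0 0 0 0 0.5 1; 0 0 0 0 -0.1 0.5 1; 0 0 0 0.05 -0.3 0.5 1; 0 0 0 0.1 -0.5 0 1; 0 0 0 0.17 -0.7 0 1; 0 0 0 0.17 -0.7 0 1; 0 0 0 0.17 -0.7 0 1; 0 0 0 0.17 -0.7 0 1")

```text
clock: 3.6
tool_pos: [0.3852, 0.1564, 0.1807]
orientation: [[-0.923, 0.385, -0.001], [0.385, 0.923, -0.0], [0.001, -0.001, -1.0]]
force: [0.7, 0.2, -4.5]
grip_width: 0.0596
grasp_force: 40.0
```

Request:
servo_tool(plan="0 0 0 0.17 -0.75 0 1; 0 0 0 0.17 -0.75 0 1; 0 0 0 0.17 -0.75 0 1; 0 0 0 0.17 -0.75 0 1; 0 0 0 0.17 -0.75 0 1; 0 0 0 0.17 -0.75 0 1; 0 0 0 0.17 -0.75 0 1; 0 0 0 0.17 -0.75 0 1; 0 0 0 0.17 -0.75 0 1; 0 0 0 0.17 -0.75 0 1; 0 0 0 0.17 -0.75 0 1; 0 0 0 0.17 -0.75 0 1")

```text
clock: 4.8
tool_pos: [0.4667, -0.2032, 0.1804]
orientation: [[-0.922, 0.386, -0.001], [0.386, 0.922, 0.001], [0.002, 0.001, -1.0]]
force: [0.7, 0.7, -4.1]
grip_width: 0.0593
grasp_force: 40.0
```

Request:
servo_tool(plan="0 0 0 0.12 -0.6 0 1; 0 0 0 0.12 -0.6 0 1; 0 0 0 0.12 -0.6 0 1; 0 0 0 0.12 -0.6 0 1; 0 0 0 0.12 -0.6 0 1; 0 0 0 0.12 -0.6 0 1; 0 0 0 0.12 -0.6 -0.3 1; 0 0 0 0.12 -0.6 -0.4 1; 0 0 0 0.12 -0.6 -0.4 1; 0 0 0 0 0 -0.4 1; 0 0 0 0 0 -0.4 1; 0 0 0 0 0 0 1")

```text
clock: 6.0
tool_pos: [0.5083, -0.4162, 0.1013]
orientation: [[-0.922, 0.386, -0.006], [0.386, 0.922, 0.007], [0.008, 0.004, -1.0]]
force: [-0.2, 0.5, -4.2]
grip_width: 0.0597
grasp_force: 40.0
```

Request:
servo_tool(plan="0 0 0 0.08 -0.32 -0.2 1; 0 0 0 0 0 -0.2 1; 0 0 0 0 0 0 1; 0 0 0 0 0 0 1; 0 0 0 0 0 0 1")

```text
clock: 6.5
tool_pos: [0.5141, -0.4312, 0.089]
orientation: [[-0.923, 0.385, 0.0], [0.385, 0.923, -0.0], [-0.0, -0.0, -1.0]]
force: [0.7, 1.0, -3.2]
grip_width: 0.0597
grasp_force: 40.0
```

Request:
servo_tool(plan="0 0 0 -0.05 0.04 -0.2 1; 0 0 0 0 0 -0.2 1; 0 0 0 0 0 -0.15 1; 0 0 0 0 0 -0.1 1; 0 0 0 0 0 0 1; 0 0 0 0 0 0 1")

```text
clock: 7.1
tool_pos: [0.512, -0.4298, 0.0624]
orientation: [[-0.923, 0.386, 0.0], [0.386, 0.923, -0.0], [-0.0, -0.0, -1.0]]
force: [-0.6, -0.3, -4.4]
grip_width: 0.0598
grasp_force: 40.0
```

Request:
servo_tool(plan="0 0 0 0 0 -0.05 1; 0 0 0 0 0 0 1; 0 0 0 0 0 0 1")

```text
clock: 7.4
tool_pos: [0.5123, -0.4301, 0.0615]
orientation: [[-0.923, 0.386, 0.001], [0.386, 0.923, -0.001], [-0.001, -0.001, -1.0]]
force: [-1.6, 0.2, 2.5]
grip_width: 0.0601
grasp_force: 40.0
```

Touchdown. Release and rise.

Request:
servo_tool(plan="0 0 0 0 0 0 -1; 0 0 0 0 0 0 -1; 0 0 0 0 0 0 -1; 0 0 0 0 0 0 -1; 0 0 0 0 0 0.4 -1; 0 0 0 0 0 0.7 -1; 0 0 0 0 0 0.7 -1; 0 0 0 0 0 0.7 -1; 0 0 0 0 0 0.5 -0.6; 0 0 0 -0.11 0.8 0 -0.6; 0 0 0 -0.11 0.8 0 -0.6; 0 0 0 -0.11 0.8 0 -0.6")

```text
clock: 8.6
tool_pos: [0.4987, -0.333, 0.1821]
orientation: [[-0.922, 0.386, 0.002], [0.386, 0.922, -0.001], [-0.002, -0.001, -1.0]]
force: [1.3, 0.5, -1.1]
grip_width: 0.071
grasp_force: 0.0
```

Request:
servo_tool(plan="0 0 0 -0.11 0.8 0 -0.6; 0 0 0 -0.11 0.8 0 -0.6; 0 0 0 -0.11 0.8 0 -0.6; 0 0 0 -0.11 0.8 0 -0.6; 0 0 0 -0.11 0.8 0 -0.6; 0 0 0 -0.11 0.8 0 -0.6; 0 0 0 -0.11 0.8 -0.4 -0.6; 0 0 0 -0.1 0.8 -0.5 -0.6; 0 0 0 -0.1 0.6 -0.3 -0.6; 0 0 0 0 0 0 -0.6; 0 0 0 0 0 0 -0.6")

```text
clock: 9.7
tool_pos: [0.4608, -0.0538, 0.1334]
orientation: [[-0.923, 0.384, 0.002], [0.384, 0.923, -0.001], [-0.002, -0.0, -1.0]]
force: [0.6, -0.9, 0.5]
grip_width: 0.0699
grasp_force: 0.0
```

```bash
python3 - <<'E'
from h import *
It=capture("top");Is=capture("scene");cv2.imwrite("pics/top1.png",It);cv2.imwrite("pics/scene1.png",Is)
s=get_state();print(s["tool_pos"],s["clock"])
cv2.imwrite("pics/c1.png",np.hstack([cv2.resize(It[171:291,396:516],(400,400)),cv2.resize(Is[60:160,125:245],(480,400))]))
E
```

```text
[ 0.46151464 -0.05490224  0.13361712] 9.8
```

View pics/scene1.png

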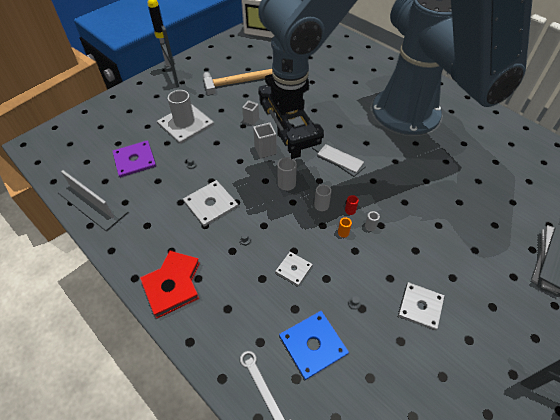

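View pics/c1.png

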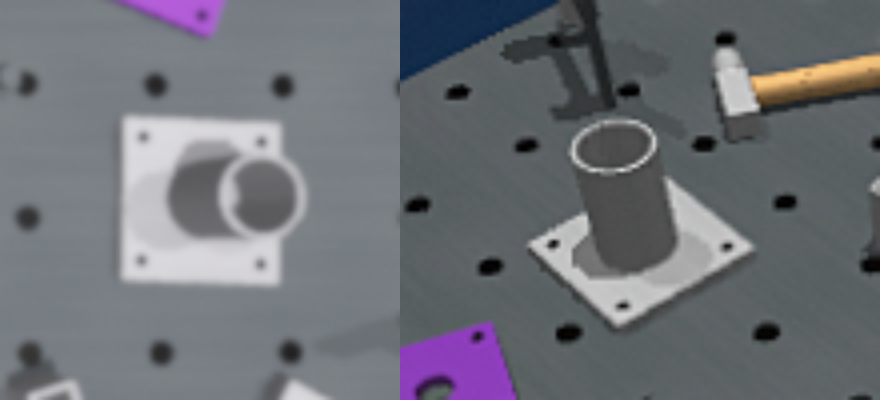

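Tube_xl stands upright on its plate (scene rim at about (178,97)). I'll measure its rim against the plate centre, measured in the same camera.

```bash
cat > chk.py <<'E'
from h import *
import sys
def rim(n,I,c,z,D):
    """fit a rim circle of diameter D at height z (mid-wall) by brightness against image, return centre xy"""
    from scipy.optimize import minimize
    k,d,M=K(n); g=cv2.GaussianBlur(cv2.cvtColor(I,cv2.COLOR_BGR2GRAY),(0,0),.6).astype(np.float32)
    t=np.linspace(0,2*np.pi,240)
    def prof(xy,r):
        P=np.c_[xy[0]+r*np.cos(t),xy[1]+r*np.sin(t),0*t+z]; C=(P-M[:3,3])@M[:3,:3]
        p=cv2.projectPoints(C*[1,-1,-1],np.zeros(3),np.zeros(3),k,d)[0][:,0].astype(np.float32)
        return cv2.remap(g,p[:,0:1].copy(),p[:,1:].copy(),cv2.INTER_LINEAR).mean()
    f=lambda xy:-(prof(xy,D/2-.002)-.5*prof(xy,D/2-.008))
    x0=min((f((c[0]+a,c[1]+b)),c[0]+a,c[1]+b) for a in np.arange(-.016,.017,.002) for b in np.arange(-.016,.017,.002))[1:]
    r=minimize(f,x0,method="Nelder-Mead",options=dict(initial_simplex=[x0,(x0[0]+.002,x0[1]),(x0[0],x0[1]+.002)],xatol=1e-4)); return r.x,-r.fun
E
python3 - <<'E'
from chk import *
np.set_printoptions(precision=4,suppress=True)
I0=cv2.imread("pics/scene0.png");I=cv2.imread("pics/scene1.png")
print("control pick xl/l in scene0",rim("scene",I0,(.3524,.3054),.09,.06),rim("scene",I0,(.4648,-.0545),.075,.048),"before (blob) .3543,.3056 / .466,-.0544")
print("scene",rim("scene",I,(.512,-.43),.1,.06),"plate centre scene .5123 -.4298")
print("top",rim("top",cv2.imread("pics/top1.png"),(.512,-.43),.1,.06),"plate centre top .5110 -.4285")
E
```

```text
control pick xl/l in scene0 (array([0.3538, 0.3053]), np.float64(122.48475646972656)) (array([ 0.4656, -0.0548]), np.float64(117.02604675292969)) before (blob) .3543,.3056 / .466,-.0544
scene (array([ 0.5131, -0.4316]), np.float64(104.23385620117188)) plate centre scene .5123 -.4298
top (array([ 0.5123, -0.43  ]), np.float64(116.53117370605469)) plate centre top .5110 -.4285
```

Tube_xl is within about 1.5 mm of centre. Next tube_l.

Request:
servo_tool(plan="0 0 0 0.09 0 -0.4 -0.6; 0 0 0 0 0 -0.5 -0.6; 0 0 0 0 0 -0.5 -0.6; 0 0 0 0 0 -0.5 -0.6; 0 0 0 0 0 -0.3 -0.6; 0 0 0 0 0 0 -0.6; 0 0 0 0 0 0 1; 0 0 0 0 0 0 1; 0 0 0 0 0 0 1; 0 0 0 0 0 0 1; 0 0 0 0 0 0 1; 0 0 0 0 0 0 1")

```text
clock: 11.0
tool_pos: [0.4642, -0.0538, 0.0452]
orientation: [[-0.923, 0.385, 0.002], [0.385, 0.923, -0.001], [-0.002, 0.0, -1.0]]
force: [0.4, 0.5, 6.3]
grip_width: 0.0474
grasp_force: 40.0
```

Request:
servo_tool(plan="0 0 0 0 0 0.25 1; 0 0 0 0 0 0.5 1; 0 0 0 0 0 0.5 1; 0 0 0 0.26 -0.13 0.25 1; 0 0 0 0.6 -0.3 0 1; 0 0 0 0.6 -0.3 0 1; 0 0 0 0.7 -0.3 0 1; 0 0 0 0.7 -0.3 0 1; 0 0 0 0.7 -0.4 0 1; 0 0 0 0.7 -0.35 0 1; 0 0 0 0.3 -0.15 0 1; 0 0 0 0 0 0 1")

```text
clock: 12.2
tool_pos: [0.6471, -0.1439, 0.1041]
orientation: [[-0.922, 0.386, 0.001], [0.386, 0.922, -0.001], [-0.001, -0.0, -1.0]]
force: [-0.1, 0.2, -3.6]
grip_width: 0.0476
grasp_force: 40.0
```

Request:
servo_tool(plan="0 0 0 0 0 -0.25 1; 0 0 0 0 0 -0.25 1; 0 0 0 0 0 0 1; 0 0 0 0 0 0 1")

```text
clock: 12.6
tool_pos: [0.6446, -0.1421, 0.0836]
orientation: [[-0.923, 0.385, -0.002], [0.385, 0.923, 0.001], [0.003, -0.0, -1.0]]
force: [-1.1, -0.4, -2.0]
grip_width: 0.0474
grasp_force: 40.0
```

Request:
servo_tool(plan="0 0 0 0.03 0 -0.2 1; 0 0 0 0 0 -0.2 1; 0 0 0 0 0 -0.15 1; 0 0 0 0 0 -0.1 1; 0 0 0 0 0 0 1; 0 0 0 0 0 0 1")

```text
clock: 13.2
tool_pos: [0.6472, -0.1429, 0.0584]
orientation: [[-0.923, 0.386, -0.0], [0.386, 0.923, 0.0], [0.0, -0.0, -1.0]]
force: [1.3, 0.3, -2.9]
grip_width: 0.0476
grasp_force: 40.0
```

Request:
servo_tool(plan="0 0 0 -0.02 0 -0.05 1; 0 0 0 0 0 -0.03 1; 0 0 0 0 0 0 1; 0 0 0 0 0 0 1")

```text
clock: 13.6
tool_pos: [0.6464, -0.1429, 0.0555]
orientation: [[-0.923, 0.386, 0.0], [0.386, 0.923, -0.0], [-0.0, -0.0, -1.0]]
force: [-0.9, -0.6, -3.2]
grip_width: 0.0475
grasp_force: 40.0
```

Request:
servo_tool(plan="0 0 0 0 0 -0.03 1; 0 0 0 0 0 0 1; 0 0 0 0 0 0 1")

```text
clock: 13.9
tool_pos: [0.6465, -0.1429, 0.0553]
orientation: [[-0.923, 0.385, 0.001], [0.385, 0.923, -0.0], [-0.001, -0.0, -1.0]]
force: [-1.8, 1.0, 5.8]
grip_width: 0.0475
grasp_force: 40.0
```

Request:
servo_tool(plan="0 0 0 0 0 0 -0.6; 0 0 0 0 0 0 -0.6; 0 0 0 0 0 0 -0.6; 0 0 0 0 0 0 -0.6; 0 0 0 0 0 0.35 -0.6; 0 0 0 0 0 0.7 -0.6; 0 0 0 0 0 0.7 -0.6; 0 0 0 0 0 0.5 -0.6; 0 0 0 -0.5 0.5 0 -0.3; 0 0 0 -0.7 0.7 0 -0.3; 0 0 0 -0.7 0.7 0 -0.3; 0 0 0 -0.7 0.7 0 -0.3")

```text
clock: 15.1
tool_pos: [0.5416, -0.0381, 0.1452]
orientation: [[-0.922, 0.386, 0.002], [0.386, 0.922, -0.0], [-0.002, 0.0, -1.0]]
force: [-0.6, -0.5, -0.2]
grip_width: 0.0574
grasp_force: 0.0
```

Request:
servo_tool(plan="0 0 0 -0.7 0.7 0 -0.3; 0 0 0 -0.7 0.7 0 -0.3; 0 0 0 -0.6 0.7 0 -0.3; 0 0 0 -0.23 0.3 -0.3 -0.3; 0 0 0 0 0 -0.3 -0.3; 0 0 0 0 0 0 -0.3; 0 0 0 0 0 0 -0.3")

```text
clock: 15.8
tool_pos: [0.4539, 0.057, 0.1208]
orientation: [[-0.923, 0.386, 0.001], [0.386, 0.923, -0.0], [-0.001, 0.0, -1.0]]
force: [-0.3, -0.5, 0.1]
grip_width: 0.0562
grasp_force: 0.0
```

```bash
python3 - <<'E'
from chk import *
It=capture("top");Is=capture("scene");cv2.imwrite("pics/top2.png",It);cv2.imwrite("pics/scene2.png",Is)
s=get_state();print(s["tool_pos"],s["clock"])
print(rim("scene",Is,(.647,-.143),.085,.048),"plate scene .647 -.1436",rim("top",It,(.647,-.143),.085,.048),"plate top .6463 -.1424")
E
```

```text
[0.45420609 0.05675582 0.1208985 ] 15.9
(array([ 0.64828018, -0.14391799]), np.float64(123.87665557861328)) plate scene .647 -.1436 (array([ 0.6469627 , -0.14389715]), np.float64(127.11515045166016)) plate top .6463 -.1424
```

Request:
servo_tool(plan="0 0 0 0 0 -0.4 -0.3; 0 0 0 0 0 -0.5 -0.3; 0 0 0 0 0 -0.5 -0.3; 0 0 0 0 0 -0.5 -0.3; 0 0 0 0 0 -0.35 -0.3; 0 0 0 0 0 0 -0.3; 0 0 0 0 0 0 1; 0 0 0 0 0 0 1; 0 0 0 0 0 0 1; 0 0 0 0 0 0 1; 0 0 0 0 0 0 1")

```text
clock: 17.0
tool_pos: [0.4539, 0.0571, 0.031]
orientation: [[-0.923, 0.385, 0.002], [0.385, 0.923, -0.0], [-0.002, 0.001, -1.0]]
force: [0.2, 0.2, 6.0]
grip_width: 0.0372
grasp_force: 40.0
```

Request:
servo_tool(plan="0 0 0 0 0 0.25 1; 0 0 0 0 0 0.5 1; 0 0 0 0 0 0.5 1; 0 0 0 0 0 0.5 1; 0 0 0 0 0 0.5 1; 0 0 0 0.05 0.3 0.25 1; 0 0 0 0.1 0.6 0 1; 0 0 0 0.12 0.8 0 1; 0 0 0 0.12 0.8 0 1; 0 0 0 0.12 0.8 0 1; 0 0 0 0.12 0.8 0 1; 0 0 0 0.12 0.8 0 1")

```text
clock: 18.2
tool_pos: [0.4823, 0.2543, 0.1304]
orientation: [[-0.923, 0.385, -0.001], [0.385, 0.923, -0.0], [0.001, -0.001, -1.0]]
force: [1.4, 0.1, -1.4]
grip_width: 0.0377
grasp_force: 40.0
```

Request:
servo_tool(plan="0 0 0 0.12 0.8 0 1; 0 0 0 0.12 0.8 0 1; 0 0 0 0.12 0.8 0 1; 0 0 0 0.12 0.6 0 1; 0 0 0 0.1 0.36 -0.2 1; 0 0 0 0 0 -0.4 1; 0 0 0 0 0 -0.4 1; 0 0 0 0 0 -0.4 1; 0 0 0 0 0 -0.2 1; 0 0 0 0 0 0 1; 0 0 0 0 0 0 1; 0 0 0 0 0 0 1")

```text
clock: 19.4
tool_pos: [0.507, 0.3877, 0.067]
orientation: [[-0.923, 0.386, 0.001], [0.386, 0.923, 0.001], [-0.001, 0.001, -1.0]]
force: [0.7, 0.8, -1.3]
grip_width: 0.0377
grasp_force: 40.0
```

Request:
servo_tool(plan="0 0 0 -0.03 0 -0.2 1; 0 0 0 0 0 -0.2 1; 0 0 0 0 0 -0.1 1; 0 0 0 0 0 -0.08 1; 0 0 0 0 0 0 1; 0 0 0 0 0 0 1")

```text
clock: 20.0
tool_pos: [0.5052, 0.3876, 0.0428]
orientation: [[-0.923, 0.385, -0.0], [0.385, 0.923, -0.0], [-0.0, -0.0, -1.0]]
force: [0.2, -0.1, -1.8]
grip_width: 0.0374
grasp_force: 40.0
```

Request:
servo_tool(plan="0 0 0 0 0 -0.04 1; 0 0 0 0 0 -0.02 1; 0 0 0 0 0 0 1; 0 0 0 0 0 0 1")

```text
clock: 20.4
tool_pos: [0.5054, 0.3877, 0.0411]
orientation: [[-0.923, 0.386, 0.001], [0.386, 0.923, 0.0], [-0.001, 0.001, -1.0]]
force: [-1.2, 0.1, 1.7]
grip_width: 0.0377
grasp_force: 40.0
```

Request:
servo_tool(plan="0 0 0 0 0 -0.01 1; 0 0 0 0 0 0 -0.3; 0 0 0 0 0 0 -0.3; 0 0 0 0 0 0 -0.3; 0 0 0 0 0 0 -0.3; 0 0 0 0 0 0.35 -0.3; 0 0 0 0 0 0.7 -0.3; 0 0 0 0 0 0.7 -0.3; 0 0 0 0 0 0.5 -0.3; 0 0 0 -0.25 -0.6 0 0; 0 0 0 -0.3 -0.7 0 0; 0 0 0 -0.3 -0.7 0 0")

```text
clock: 21.6
tool_pos: [0.471, 0.3071, 0.1315]
orientation: [[-0.923, 0.385, 0.002], [0.385, 0.923, 0.001], [-0.002, 0.001, -1.0]]
force: [-0.3, -0.2, -0.5]
grip_width: 0.0448
grasp_force: 0.0
```

Request:
servo_tool(plan="0 0 0 -0.3 -0.7 0 0; 0 0 0 -0.3 -0.7 0 0; 0 0 0 -0.3 -0.7 0 0; 0 0 0 -0.3 -0.7 0 0; 0 0 0 -0.13 -0.31 -0.3 0; 0 0 0 0 0 -0.3 0; 0 0 0 0 0 0 0; 0 0 0 0 0 0 0; 0 0 0 0 0 0 0")

```text
clock: 22.5
tool_pos: [0.4187, 0.1836, 0.1069]
orientation: [[-0.923, 0.385, 0.002], [0.385, 0.923, 0.0], [-0.002, 0.001, -1.0]]
force: [0.4, 0.5, 0.2]
grip_width: 0.0436
grasp_force: 0.0
```

```bash
python3 - <<'E'
from chk import *
It=capture("top");Is=capture("scene");cv2.imwrite("pics/top3.png",It);cv2.imwrite("pics/scene3.png",Is)
s=get_state();print(s["tool_pos"],s["clock"],s["grip_width"])
print(rim("scene",Is,(.506,.388),.07,.038),"plate scene .5069 .3875",rim("top",It,(.506,.388),.07,.038),"plate top .506 .3874")
E
```

```text
[0.41850763 0.1835625  0.10673734] 22.6 0.043136037783671026
(array([0.50583034, 0.38771255]), np.float64(146.279052734375)) plate scene .5069 .3875 (array([0.50423441, 0.38761625]), np.float64(126.15357208251953)) plate top .506 .3874
```

View pics/scene3.png

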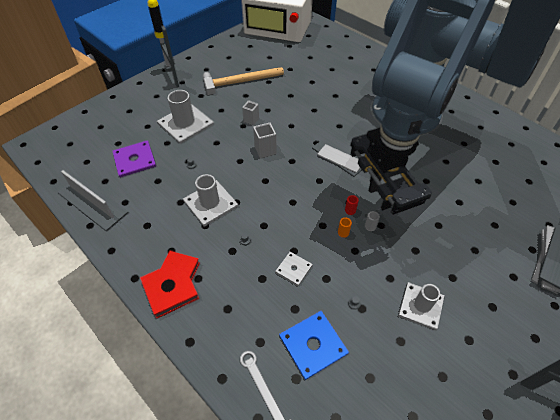

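Three tubes stand centred on their plates. Now tube_s.

Request:
servo_tool(plan="0 0 0 0 0 -0.4 0; 0 0 0 0 0 -0.5 0; 0 0 0 0 0 -0.5 0; 0 0 0 0 0 -0.5 0; 0 0 0 0 0 -0.32 0; 0 0 0 0 0 0 0; 0 0 0 0 0 0 1; 0 0 0 0 0 0 1; 0 0 0 0 0 0 1; 0 0 0 0 0 0 1; 0 0 0 0 0 0 1", grip_force=30)

```text
clock: 23.7
tool_pos: [0.4185, 0.1833, 0.0181]
orientation: [[-0.923, 0.386, 0.002], [0.386, 0.923, 0.0], [-0.002, 0.001, -1.0]]
force: [-0.4, 1.4, 6.5]
grip_width: 0.0268
grasp_force: 30.0
```

Request:
servo_tool(plan="0 0 0 0 0 0.25 1; 0 0 0 0 0 0.5 1; 0 0 0 0 0 0.5 1; 0 0 0 0 0 0.5 1; 0 0 0 0 0 0.5 1; 0 0 0 0.3 -0.07 0.25 1; 0 0 0 0.6 -0.14 0 1; 0 0 0 0.7 -0.16 0 1; 0 0 0 0.7 -0.16 0 1; 0 0 0 0.7 -0.16 0 1; 0 0 0 0.7 -0.16 0 1; 0 0 0 0.7 -0.16 0 1")

```text
clock: 24.9
tool_pos: [0.5943, 0.1423, 0.1177]
orientation: [[-0.923, 0.386, -0.001], [0.386, 0.923, -0.0], [0.001, -0.001, -1.0]]
force: [-0.3, -0.1, -1.1]
grip_width: 0.0268
grasp_force: 30.0
```

Request:
servo_tool(plan="0 0 0 0.6 -0.14 0 1; 0 0 0 0.35 -0.25 -0.1 1; 0 0 0 0 0 -0.4 1; 0 0 0 0 0 -0.4 1; 0 0 0 0 0 -0.4 1; 0 0 0 0 0 -0.2 1; 0 0 0 0 0 0 1; 0 0 0 0 0 0 1; 0 0 0 0 0 0 1")

```text
clock: 25.8
tool_pos: [0.6325, 0.1273, 0.0582]
orientation: [[-0.923, 0.385, 0.002], [0.385, 0.923, 0.0], [-0.001, 0.001, -1.0]]
force: [-0.1, -0.1, -1.4]
grip_width: 0.0267
grasp_force: 30.0
```

Request:
servo_tool(plan="0 0 0 0.01 0.155 0 1; 0 0 0 0 0 -0.2 1; 0 0 0 0 0 -0.2 1; 0 0 0 0 0 -0.15 1; 0 0 0 0 0 -0.1 1; 0 0 0 0 0 0 1; 0 0 0 0 0 0 1")

```text
clock: 26.5
tool_pos: [0.6323, 0.1333, 0.0311]
orientation: [[-0.923, 0.386, -0.0], [0.386, 0.923, -0.0], [0.0, -0.0, -1.0]]
force: [0.1, 0.3, -1.1]
grip_width: 0.0269
grasp_force: 30.0
```

Request:
servo_tool(plan="0 0 0 0.01 0.01 -0.05 1; 0 0 0 0 0 -0.03 1; 0 0 0 0 0 0 1; 0 0 0 0 0 0 1")

```text
clock: 26.9
tool_pos: [0.6328, 0.1337, 0.0283]
orientation: [[-0.923, 0.386, 0.0], [0.386, 0.923, -0.0], [-0.0, 0.0, -1.0]]
force: [-1.0, 0.4, -0.2]
grip_width: 0.0266
grasp_force: 30.0
```

Request:
servo_tool(plan="0 0 0 0 0 -0.02 1; 0 0 0 0 0 0 1; 0 0 0 0 0 0 1")

```text
clock: 27.2
tool_pos: [0.6328, 0.1338, 0.0282]
orientation: [[-0.923, 0.385, 0.0], [0.385, 0.923, -0.0], [-0.0, 0.0, -1.0]]
force: [-1.9, -0.4, 5.6]
grip_width: 0.027
grasp_force: 30.0
```

Contact. Release, rise, and back off.

Request:
servo_tool(plan="0 0 0 0 0 0 0; 0 0 0 0 0 0 0; 0 0 0 0 0 0 0; 0 0 0 0 0 0 0; 0 0 0 0 0 0.35 0; 0 0 0 0 0 0.7 0; 0 0 0 0 0 0.8 0; 0 0 0 0 0 0.8 0; 0 0 0 0 0 0.8 -0.5; 0 0 0 -0.5 0.3 0.5 -1; 0 0 0 -0.8 0.4 0 -1; 0 0 0 -0.8 0.4 0 -1")

```text
clock: 28.4
tool_pos: [0.5488, 0.1781, 0.1875]
orientation: [[-0.922, 0.386, 0.004], [0.386, 0.922, 0.001], [-0.003, 0.002, -1.0]]
force: [1.0, 0.9, 1.6]
grip_width: 0.0676
grasp_force: 0.0
```

Request:
servo_tool(plan="0 0 0 -0.8 0.4 0 -1; 0 0 0 -0.6 0.3 0 -1; 0 0 0 0 0 0 -1; 0 0 0 0 0 0 -1; 0 0 0 0 0 0 -1")

```text
clock: 28.9
tool_pos: [0.4945, 0.2055, 0.1861]
orientation: [[-0.922, 0.386, 0.003], [0.386, 0.922, 0.0], [-0.002, 0.001, -1.0]]
force: [-0.1, 0.2, 0.3]
grip_width: 0.0862
grasp_force: 0.0
```

```bash
python3 - <<'E'
from chk import *
It=capture("top");Is=capture("scene");cv2.imwrite("pics/top4.png",It);cv2.imwrite("pics/scene4.png",Is)
s=get_state();print(s["tool_pos"],s["clock"],s["grip_width"])
for c,z,D,a,b in(((.512,-.43),.1,.06,(.5123,-.4298),(.511,-.4285)),((.647,-.143),.085,.048,(.647,-.1436),(.6463,-.1424)),((.506,.388),.07,.038,(.5069,.3875),(.506,.3874)),((.633,.134),.055,.028,(.6337,.1332),(.6321,.1342))):
    print([(rim(n,I,c,z,D)[0]-p).round(4) for n,I,p in(("scene",Is,a),("top",It,b))])
E
```

```text
[0.49424816 0.20528151 0.18560031] 29.0 0.08688703802980448
[array([ 0.0009, -0.0019]), array([ 0.0013, -0.0015])]
[array([ 0.0013, -0.0003]), array([ 0.0006, -0.0015])]
[array([-0.001 ,  0.0003]), array([ 0.0006, -0.0211])]
[array([ 0.0005, -0.0002]), array([0.0009, 0.0004])]
```

View pics/scene4.png

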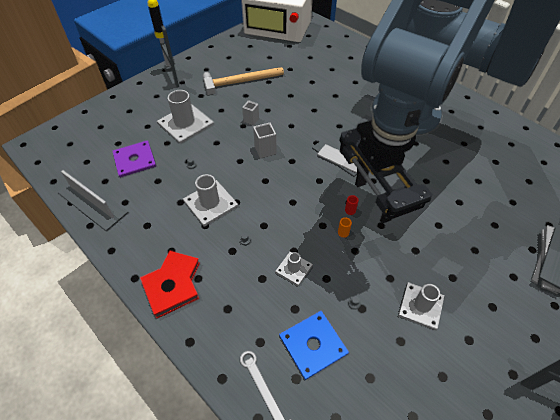

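View pics/top4.png

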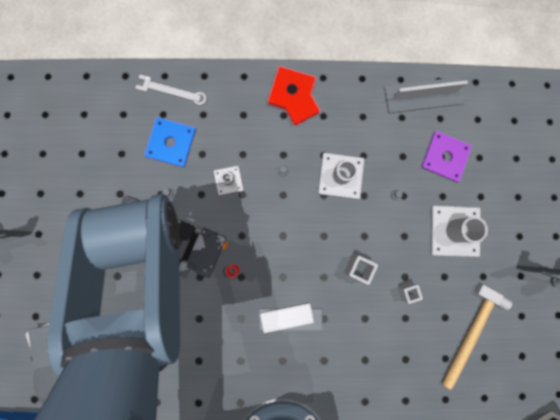

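All four tubes stand centred to within about 2 mm. The one outlier, tube_m in the top view, is where the arm hides the tube. The squares and look-alikes haven't moved, and the gripper is clear.

```bash
python3 -c "from plant import *; print(job_done())"
```

```text
the job is handed in; nothing more can be done
None
```

All four round tubes now stand upright on their own base plates, about 2 mm or less off centre by the cameras, with the square tubes and look-alikes left where they were, the gripper open and clear, and the job handed in at about 29 s.

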